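Find the rocking hatch in the painted cable box

ROBOT

A 7-joint arm with a two-finger parallel gripper is mounted at the origin on the work surface. World frame = base frame: x ahead of the robot, y to its left, z up, the work surface at z = 0. Lengths are in m, angles in rad, forces in N, time in s.
With the tool pointing down it reaches from about 0.4 to 0.85 m from the base axis. Payload 4.5 kg.
Tool frame: the origin (TCP) lies on the mounting face of the last link; the fingertips stand 166 mm ahead of it and the grasp point (between the pads) lies 147 mm ahead of it; z points along the fingers, y is the line along which they close (so a half turn about z gives the same grasp; the last joint's range is limited). The gripper opens to 88 mm and grips with 3 to 60 N. Pads are 18 mm wide; open, the fingers measure 123 mm over their backs; the gripper's body (75 mm by 187 mm) begins 45 mm behind the grasp point.
Start: joints at [1.288, 0.689, -0.195, 1.565, 0.157, 0.902, -0.215], TCP at [0.195, -0.594, 0.405] pointing down, gripper open.
Joint ranges: [-3.01, 3.01], [-0.46, 2.08], [-1.47, 1.51], [0.13, 2.56], [-1, 4.14], [0.04, 2.09], [-2.66, 2.66]. Speed limits (rad/s): [2.57, 2.57, 3.14, 3.14, 3.14, 3.14, 3.14].

INTERFACE

Orientations are given as a unit quaternion [x, y, z, w].
In Python, from plant import r, snapshot gives the robot as it stands. The module is installed in compiled form; this text tells all that it offers.
- The arm moves only by the tool move_arm, never from a script. Its argument "rows" is a list of rows, each a list of 5 numbers: the shift along the tool's x, y, z in m, then the turn about the tool's z in rad, then the finger opening in m, from 0 to 0.0881. In form: [[dx, dy, dz, spin, claw], ...]. A call has 1 to 10 rows; each row shifts and turns the commanded pose from where the row before left it, along the tool's axes as they then stand; what a row does not reach is not made up. A row lasts 1/12 s, in which the tool goes at most 41.7 mm and 7.16 degrees, less where a joint would pass 70% of its speed; a pose out of reach is approached as far as the arm can. A call with a gripper value outside its range is refused whole. The fingers move at their own pace and stop on an object; "newtons" is the grip in N (left out, the last holds). Time passes only in rows, so rows that do not move let the fingers close. It gives the time, the measured TCP pose, the force, the opening and the grip force at its end, in the units of the state.
- r.get_state(): the state, without advancing time (a new reading comes with each control period).
- snapshot(name): name is "scene" or "top"; returns a dict with "color" (384x512x3 uint8, red, green, blue), "depth" (384x512 float32, m along the optical axis (not along the pixel's ray), 0 where there is no reading), "mtx" (3x3 intrinsics, pixels), "eye" and "orientation" of the camera in the world. Camera axes: x right, y up, looking along -z (the intrinsics and any distortion apply to the point x, -y, -z); pixel columns grow to the right and rows downward; lengths in m; the calibration is good to about 2 mm. A picture is of the moment at which its call begins.
- r.finish_job(): hands the job in; it is judged then, once.
The state is a dict: "clock": time; "q": joint angles; "qd": joint speeds; "joint_torque": joint torques, N m; "tool_pos": TCP position; "eef_rot": TCP orientation; "contact_force": force on the tool from outside, world axes, zero at the start; "moment": the same for the moment, N m; "opening": opening from 0.0 (shut) to 1.0 (fully open); "finger_force": force on a finger pad.
Only numpy, scipy, OpenCV 4.12 (cv2) and the standard library are available. Lean on these libraries where they do the work, as an engineer would, in place of code of your own. Each camera call takes 0.05 s, during which the arm holds its last target. There are 200 camera calls.

TASK

Four identical painted covers lie in a row in the top of the cable box on the painting desk: three are screwed down fast and one is a tilting hatch. With closed fingertips press the covers lightly, near the edge that faces the robot, until you find the one that rocks, then push that edge down until the hatch stands open by at least 50 degrees, and take the hand away. Nothing is to be gripped or lifted: leave the paint tin, tape roll, screwdriver and brush where they are.

Things in the scene. Friction and masses are not known exactly. Their poses are not given: they have to be found in the camera images.
- cable_box: open MDF box fixed to the desk, 160 (x) by 410 (y) by 90 mm high; origin: centre of its underside; -x faces the robot (turned up to 0.3 rad), y runs along the row. Four identical dark teal covers fill its top, 130 (x) by 88 (y) by 10 mm, 98 mm apart centre to centre, flush with the rim, 6 mm bars between them; empty below down to sockets 16 mm above the desk
- cover1 (a point): centre of the top face of the first cover (box y +147 mm, the leftmost seen from the robot), 90 mm above the desk; axes as the box's. This is a place on the box: it does not tip with a cover
- cover2 (a point): the same for the second cover (box y +49 mm). If this or any cover is the hatch, then at 1 rad its near edge is about 55 mm below the rim, inside the box, and its far half stands as much above the rim
- cover3 (a point): the same for the third cover (box y -49 mm). The three screwed covers sit on a foam seal: pressed, they sink level by at most 2.5 mm, with about 2 N to start and 12 N at the stop, spring back, and do not tip
- cover4 (a point): the same for the fourth cover (box y -147 mm, the rightmost)
- hatch (a joint): tilt (rad) of the hatch, any one of the four covers. 0 = flush, the start. It pivots about its middle line along box y, 5 mm under the top. Pressing its near (box -x) edge tips that down, far edge up: value grows to a stop at 1.20; the far edge dips only to -0.10. Balanced, no spring, stays where left; friction 0.10 N m (2.5 N pressed 40 mm from the pivot, more when steep)
- paint_tin: bystander: loose black paint tin with a paper label, 68 mm diameter, 88 mm high, upright beyond the +y end of the box; origin at the centre of its underside
- tape_roll: bystander: loose roll of cream masking tape, 90 mm diameter, 25 mm high, lying flat beyond the -y end of the box; origin at the centre of its underside
- screwdriver: bystander: loose screwdriver with a red handle, lying on the desk on the robot's side of the box, about along the box's y; origin near its middle, on the desk
- brush: bystander: loose flat paint brush with a blue handle, about 165 mm long and 14 mm high, lying on the desk on the far side of the box; origin where the handle meets the steel band

How it is judged:
By the outcome, as a careful person would: the job done as asked, in the order asked, and still so for the second after the job is handed in, with the robot touching nothing.
It also fails if it takes over 48 s, if anything falls off the work surface, if the arm or the gripper's body presses on something with over 40 N, if the wrist force passes 120 N, or if a joint passes its speed limit or range.

## Working session

There is one attempt and no reset: what is moved stays moved. The work goes in short steps, Python scripts to look and compute and a tool call to move; the robot and the scene stay as the last step left them, time stands still between calls to the robot, and variables do not carry over. Pictures are saved under pics/ and viewed, at most 10 in all, crops included, and the job is handed in when it is done.

Besides the shell and the picture viewer there is one more tool, called after "Emit:" by a JSON object that holds its "name" and its "arguments", one argument or row to a line. move_arm: Moves the arm, as the interface text tells. Its arguments: {"type":"object","properties":{"rows":{"type":"array"},"newtons":{"type":"number"}},"required":["rows"]}

```bash
mkdir -p pics; cat > h.py <<'E'
import numpy as np, cv2
from scipy.spatial.transform import Rotation as R
from plant import r, snapshot
def world(s):
    # world point for each pixel from depth
    h,w=s["depth"].shape; u,v=np.meshgrid(np.arange(w),np.arange(h)); K=np.array(s["mtx"])
    d=s["depth"]; c=np.stack([(u-K[0,2])/K[0,0]*d,-(v-K[1,2])/K[1,1]*d,-d],-1)
    o=np.array(s["orientation"]); Rm=o if o.shape==(3,3) else R.from_quat(o).as_matrix()
    return c@Rm.T+np.array(s["eye"])
def save(s,n): cv2.imwrite(f"pics/{n}.png",s["color"][...,::-1])
E
python3 - <<'E'
from h import *
a=snapshot("top");b=snapshot("scene")
cv2.imwrite("pics/a.png",cv2.resize(np.vstack([a["color"],b["color"]])[...,::-1],(400,600)))
save(a,"top0");save(b,"sc0")
s=r.get_state()
print({k:np.round(v,3) for k,v in s.items()})
for x in(a,b):print(x["eye"],x["orientation"],x["mtx"])
E
```

```text
{'clock': np.float64(0.1), 'q': array([ 1.288,  0.69 , -0.195,  1.566,  0.157,  0.902, -0.215]), 'qd': array([-0.001, -0.001,  0.001, -0.002,  0.001,  0.   ,  0.001]), 'joint_torque': array([-4.0000e-03, -5.2850e+01, -1.2720e+00, -1.5384e+01, -5.3000e-02,
        2.0000e-03,  0.0000e+00]), 'tool_pos': array([ 0.195, -0.594,  0.404]), 'eef_rot': array([ 0.987,  0.158, -0.   , -0.001]), 'contact_force': array([-0.322,  0.335, -0.478]), 'moment': array([-0.018, -0.007,  0.028]), 'finger_force': np.float64(0.0), 'opening': np.float64(1.001)}
[0.44053404 0.02200564 1.29157689] [ 0.03482664 -0.04342389 -0.69694524  0.7149607 ] [[431.91058864   0.         256.45108096]
 [  0.         431.91058864 192.75245271]
 [  0.           0.           1.        ]]
[ 0.78996014 -0.35066363  0.81682194] [0.24810297 0.07468059 0.2578112  0.9308067 ] [[387.45734888   0.         256.88595562]
 [  0.         387.45734888 192.57962355]
 [  0.           0.           1.        ]]
```

View pics/top0.png

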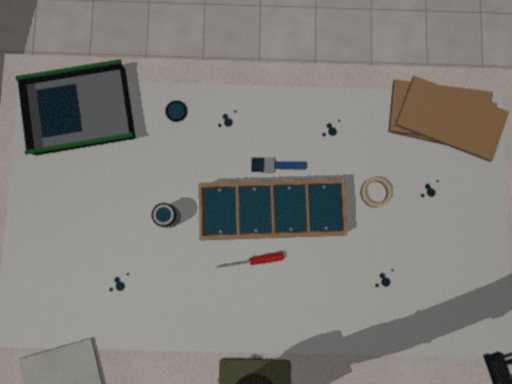

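View pics/sc0.png

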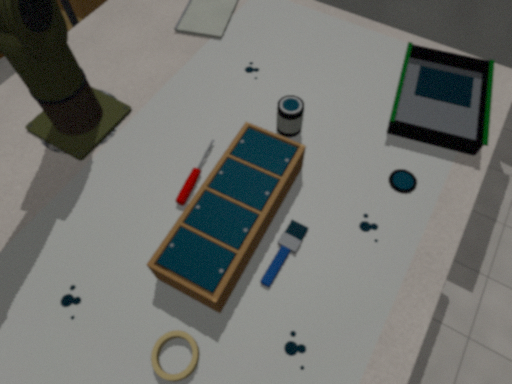

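The top view shows the box at cols 200–346, rows 180–240, with four teal covers centred near cols 219, 255, 290 and 325 at row 210. The tin is at (165,214), the tape at (377,192), the screwdriver at about (255,261) and the brush at about (280,165).

```bash
cat >> h.py <<'E'
def ray(s,uv,z):
    K=np.array(s["mtx"]);uv=np.atleast_2d(uv).astype(float)
    c=np.c_[(uv[:,0]-K[0,2])/K[0,0],-(uv[:,1]-K[1,2])/K[1,1],-np.ones(len(uv))]
    d=c@R.from_quat(s["orientation"]).as_matrix().T;e=np.array(s["eye"])
    return e+d*((z-e[2])/d[:,2])[:,None]
E
python3 - <<'E'
from h import *
for n,roi in(("top",(195,175,155,70)),("scene",(145,115,165,195))):
    s=snapshot(n);hsv=cv2.cvtColor(s["color"],cv2.COLOR_RGB2HSV)
    m=cv2.inRange(hsv,(85,100,20),(115,255,255));k=np.zeros_like(m);x,y,w,h=roi;k[y:y+h,x:x+w]=1;m*=k
    P=world(s);C=[]
    for c in cv2.findContours(m,cv2.RETR_EXTERNAL,cv2.CHAIN_APPROX_NONE)[0]:
        if cv2.contourArea(c)<300: continue
        q=ray(s,c[:,0],.09); rc=cv2.minAreaRect((q[:,:2]*1000).astype(np.float32))
        z=np.zeros_like(m);cv2.drawContours(z,[c],-1,1,-1);C.append(rc[0])
        print(n,np.round(rc[0],1),np.round(rc[1]),round(rc[2],1),"z",np.median(P[z>0][:,2]).round(4))
    C=np.array(sorted(C,key=lambda p:-p[1]));d=C[0]-C[-1]
    print("yaw",np.arctan2(-d[0],d[1]),"mean",C.mean(0), "span",np.linalg.norm(d))
E
```

```text
top [522.2 111.7] [126.  85.] 3.3 z 0.0898
top [527.6  13.1] [126.  84.] 3.3 z 0.0897
top [533.9 -84.7] [126.  84.] 3.3 z 0.0896
top [ 539.2 -182.4] [126.  85.] 3.3 z 0.0893
yaw 0.05786234903576789 mean [530.73574829 -35.58931541] span 294.60853845991727
scene [ 681.6 -117. ] [19. 88.] 1.0 z 0.0131
scene [ 538.9 -185.1] [128.  87.] 3.5 z 0.0893
scene [533.1 -86.7] [128.  85.] 3.3 z 0.0894
scene [527.2  11.1] [128.  85.] 3.4 z 0.0897
scene [521.6 109.4] [127.  85.] 3.5 z 0.0897
yaw 0.05866310188665181 mean [560.49298096 -53.65959549] span 295.0233184530177
```

Emit:
{"name": "move_arm", "arguments": {
  "rows": [
    [0,0,0,0.087,0],
    [0,0,0,0.087,0],
    [0,0,0,0.086,0],
    [0.024,-0.03,0,0,0],
    [0.024,-0.03,0,0,0],
    [0.024,-0.03,0,0,0],
    [0.024,-0.03,0,0,0],
    [0.024,-0.03,0,0,0],
    [0.024,-0.03,0,0,0],
    [0.024,-0.03,0,0,0]
  ],
  "newtons": 10
}}

```text
clock: 1.03
tool_pos: [0.3512, -0.3731, 0.4048]
eef_rot: [1.0, 0.028, 0.0, -0.0]
contact_force: [1.6, -1.0, -0.2]
opening: 0.268
finger_force: 0.0
```

Emit:
{"name": "move_arm", "arguments": {
  "rows": [
    [0.024,-0.03,0.01,0,0],
    [0.024,-0.03,0.01,0,0],
    [0.024,-0.03,0.01,0,0],
    [0.024,-0.03,0.01,0,0],
    [0.024,-0.03,0.01,0,0],
    [0,0,0,0,0],
    [0,0,0,0,0]
  ]
}}

```text
clock: 1.62
tool_pos: [0.4632, -0.2154, 0.3541]
eef_rot: [0.999, 0.032, -0.0, -0.001]
contact_force: [-0.7, -0.4, -0.0]
opening: 0.007
finger_force: 0.0
```

```bash
cat > g.py <<'E'
# usage: g.py cover boxx : tool-frame shift from here to press point; tip height over rim
from h import *; import sys
C={1:(.5219,.1105),2:(.5274,.0121),3:(.5335,-.0857),4:(.539,-.1838)}
s=r.get_state();M=R.from_quat(s["eef_rot"]).as_matrix();p=np.array(s["tool_pos"]);tip=p+M[:,2]*.166
c=int(sys.argv[1]);bx=float(sys.argv[2]);y=.058
t=np.array([*(np.array(C[c])+bx*np.array([np.cos(y),np.sin(y)])),.09])
print("shift",np.round(M.T@(t-tip),4),"tip",tip.round(4),"F",np.round(s["contact_force"],2),"M",np.round(s["moment"],3),"yaw",np.arctan2(M[1,0],M[0,0]).round(4),"t",s["clock"],"open",s["opening"],"down",M[:,2].round(4))
E
python3 g.py 4 -.046
```

```text
shift [ 0.0317 -0.0265  0.0981] tip [ 0.4632 -0.2151  0.1881] F [-0.74 -0.39 -0.04] M [0.006 0.062 0.041] yaw 0.0633 t 1.6167 open 0.007406831449745122 down [-5.0e-04  1.5e-03 -1.0e+00]
```

Emit:
{"name": "move_arm", "arguments": {
  "rows": [
    [0.016,-0.013,0.02,0,0],
    [0.0155,-0.0135,0.02,0,0],
    [0,0,0.02,0,0],
    [0,0,0.018,0,0],
    [0,0,0.01,0,0],
    [0,0,0.004,0,0],
    [0,0,0,0,0],
    [0,0,0,0,0]
  ]
}}

```text
clock: 2.28
tool_pos: [0.4916, -0.1908, 0.2634]
eef_rot: [1.0, 0.028, 0.0, 0.0]
contact_force: [0.6, 0.6, 0.7]
opening: 0.008
finger_force: 0.0
```

```bash
python3 g.py 4 -.046
```

```text
shift [ 0.0015 -0.0044  0.0074] tip [ 0.4918 -0.1909  0.0974] F [0.65 0.59 0.71] M [0.027 0.016 0.01 ] yaw 0.0553 t 2.2833 open 0.008406027946275896 down [ 8.e-04 -8.e-04 -1.e+00]
```

Emit:
{"name": "move_arm", "arguments": {
  "rows": [
    [0.0015,-0.0045,0.002,0,0],
    [0,0,0.003,0,0],
    [0,0,0.002,0,0],
    [0,0,0.0015,0,0],
    [0,0,0,0,0],
    [0,0,0,0,0]
  ]
}}

```text
clock: 2.78
tool_pos: [0.4934, -0.185, 0.2549]
eef_rot: [1.0, 0.029, 0.001, -0.0]
contact_force: [-0.6, 2.6, 6.5]
opening: 0.009
finger_force: 3.5
```

Emit:
{"name": "move_arm", "arguments": {
  "rows": [
    [0,0,0.001,0,0],
    [0,0,0,0,0],
    [0,0,0,0,0]
  ]
}}

```text
clock: 3.03
tool_pos: [0.4934, -0.1849, 0.2542]
eef_rot: [1.0, 0.029, 0.001, 0.0]
contact_force: [-0.2, 1.5, 9.7]
opening: 0.006
finger_force: 4.8
```

```bash
python3 g.py 4 -.046
```

```text
shift [-0.0006  0.0015 -0.0018] tip [ 0.4936 -0.1849  0.0882] F [-0.15  1.49  9.72] M [ 0.419  0.16  -0.005] yaw 0.0574 t 3.0333 open 0.006311047375542925 down [ 0.0015  0.     -1.    ]
```

Cover 4 resists with 9.7 N at about 1.8 mm, so it is screwed. On to cover 3.

Emit:
{"name": "move_arm", "arguments": {
  "rows": [
    [0,0,-0.008,0,0],
    [0,0,-0.014,0,0],
    [0,-0.032,0,0,0],
    [0,-0.032,0,0,0],
    [0,-0.032,0,0,0],
    [0,0,0.012,0,0],
    [0,0,0,0,0],
    [0,0,0,0,0]
  ]
}}

```text
clock: 3.7
tool_pos: [0.4874, -0.0898, 0.2632]
eef_rot: [1.0, 0.028, -0.001, 0.0]
contact_force: [0.5, -0.1, -0.3]
opening: 0.002
finger_force: 0.0
```

```bash
python3 g.py 3 -.046
```

```text
shift [ 0.0005 -0.0015  0.0072] tip [ 0.4872 -0.0899  0.0972] F [ 0.47 -0.06 -0.34] M [-0.056  0.008  0.038] yaw 0.0567 t 3.7 open 0.002246162789804685 down [-1.1e-03 -8.0e-04 -1.0e+00]
```

Emit:
{"name": "move_arm", "arguments": {
  "rows": [
    [0.0005,-0.0015,0.002,0,0],
    [0,0,0.003,0,0],
    [0,0,0.002,0,0],
    [0,0,0.0015,0,0],
    [0,0,0,0,0],
    [0,0,0,0,0]
  ]
}}

```text
clock: 4.2
tool_pos: [0.488, -0.0889, 0.2551]
eef_rot: [1.0, 0.028, 0.0, 0.0]
contact_force: [-0.4, -0.7, 5.9]
opening: 0.005
finger_force: 3.0
```

Emit:
{"name": "move_arm", "arguments": {
  "rows": [
    [0,0,0.001,0,0],
    [0,0,0,0,0],
    [0,0,0,0,0]
  ]
}}

```text
clock: 4.45
tool_pos: [0.488, -0.0889, 0.2544]
eef_rot: [1.0, 0.028, 0.0, 0.001]
contact_force: [-1.4, -1.1, 8.8]
opening: 0.007
finger_force: 4.4
```

```bash
python3 g.py 3 -.046
```

```text
shift [-0.0005 -0.0007 -0.0016] tip [ 0.4882 -0.0891  0.0884] F [-1.44 -1.07  8.8 ] M [-0.195  0.225  0.07 ] yaw 0.0552 t 4.45 open 0.00654940392407876 down [ 9.e-04 -1.e-03 -1.e+00]
```

Cover 3 gives the same reading, so it is screwed too. Next is cover 2.

Emit:
{"name": "move_arm", "arguments": {
  "rows": [
    [0,0,-0.008,0,0],
    [0,0,-0.014,0,0],
    [0,-0.032,0,0,0],
    [0,-0.033,0,0,0],
    [0,-0.033,0,0,0],
    [0,0,0.012,0,0],
    [0,0,0,0,0],
    [0,0,0,0,0]
  ]
}}

```text
clock: 5.12
tool_pos: [0.4822, 0.0095, 0.2636]
eef_rot: [1.0, 0.028, -0.001, 0.0]
contact_force: [-0.4, -0.6, -0.0]
opening: 0.01
finger_force: 0.0
```

```bash
python3 g.py 2 -.046
```

```text
shift [-0.0005 -0.0001  0.0076] tip [0.482  0.0093 0.0976] F [-0.38 -0.62 -0.05] M [-0.01   0.055 -0.016] yaw 0.0565 t 5.1167 open 0.010364856781935954 down [-1.3e-03 -8.0e-04 -1.0e+00]
```

Emit:
{"name": "move_arm", "arguments": {
  "rows": [
    [0,0,0.002,0,0],
    [0,0,0.003,0,0],
    [0,0,0.002,0,0],
    [0,0,0.0015,0,0],
    [0,0,0,0,0],
    [0,0,0,0,0]
  ]
}}

```text
clock: 5.62
tool_pos: [0.4824, 0.0096, 0.2552]
eef_rot: [1.0, 0.028, 0.0, 0.0]
contact_force: [0.2, -0.6, 0.4]
opening: 0.001
finger_force: 0.0
```

Emit:
{"name": "move_arm", "arguments": {
  "rows": [
    [0,0,0.001,0,0],
    [0,0,0,0,0],
    [0,0,0,0,0]
  ]
}}

```text
clock: 5.87
tool_pos: [0.4824, 0.0098, 0.2542]
eef_rot: [1.0, 0.028, 0.0, 0.0]
contact_force: [-0.2, -1.2, 1.5]
opening: 0.005
finger_force: 0.7
```

```bash
python3 g.py 2 -.046
```

```text
shift [-0.0009  0.0002 -0.0018] tip [0.4824 0.0097 0.0882] F [-0.2  -1.18  1.5 ] M [-0.209  0.08  -0.01 ] yaw 0.0567 t 5.8667 open 0.00512394693237306 down [ 0.e+00 -3.e-04 -1.e+00]
```

Emit:
{"name": "move_arm", "arguments": {
  "rows": [
    [0,0,0.0015,0,0],
    [0,0,0.0015,0,0],
    [0,0,0,0,0],
    [0,0,0,0,0]
  ]
}}

```text
clock: 6.2
tool_pos: [0.4824, 0.0099, 0.2511]
eef_rot: [1.0, 0.028, -0.0, 0.0]
contact_force: [0.5, -0.5, 1.5]
opening: 0.008
finger_force: 0.6
```

```bash
python3 g.py 2 -.046
```

```text
shift [-0.0009  0.0004 -0.0049] tip [0.4823 0.0099 0.0851] F [ 0.52 -0.46  1.48] M [-0.185  0.09  -0.02 ] yaw 0.0567 t 6.2 open 0.00773952094740418 down [-2.e-04 -1.e-04 -1.e+00]
```

Cover 2 gives way 5 mm under 1.5 N, so it is the hatch. I'll push it down, moving inward as it steepens.

Emit:
{"name": "move_arm", "arguments": {
  "rows": [
    [0.001,0,0.004,0,0],
    [0.001,0,0.004,0,0],
    [0.002,0,0.004,0,0],
    [0.002,0,0.004,0,0],
    [0.002,0,0.004,0,0],
    [0.002,0,0.003,0,0],
    [0,0,0,0,0]
  ]
}}

```text
clock: 6.78
tool_pos: [0.4926, 0.0106, 0.2273]
eef_rot: [1.0, 0.029, -0.0, -0.0]
contact_force: [-2.3, 0.9, 0.1]
opening: 0.006
finger_force: 1.0
```

```bash
python3 g.py 2 -.03
```

```text
shift [ 0.005   0.0006 -0.0287] tip [0.4924 0.0106 0.0613] F [-2.34  0.86  0.15] M [-0.036  0.602  0.013] yaw 0.057 t 6.7833 open 0.006055402133201478 down [-9.e-04  1.e-04 -1.e+00]
```

Emit:
{"name": "move_arm", "arguments": {
  "rows": [
    [0.002,0,0.003,0,0],
    [0.002,0,0.003,0,0],
    [0.001,0,0.002,0,0],
    [0,0,0,0,0],
    [0,0,0,0,0]
  ]
}}

```text
clock: 7.2
tool_pos: [0.4983, 0.011, 0.2203]
eef_rot: [1.0, 0.029, 0.001, -0.0]
contact_force: [-0.1, 0.1, -0.0]
opening: 0.008
finger_force: 0.1
```

```bash
python3 g.py 2 -.03; python3 - <<'E'
from h import *
save(snapshot("scene"),"sc1")
E
```

```text
shift [-0.0013  0.0006 -0.0357] tip [0.4988 0.0111 0.0543] F [-0.13  0.07 -0.  ] M [ 0.016 -0.023 -0.02 ] yaw 0.057 t 7.2 open 0.0077786040504653564 down [ 2.7e-03  4.0e-04 -1.0e+00]
```

View pics/sc1.png

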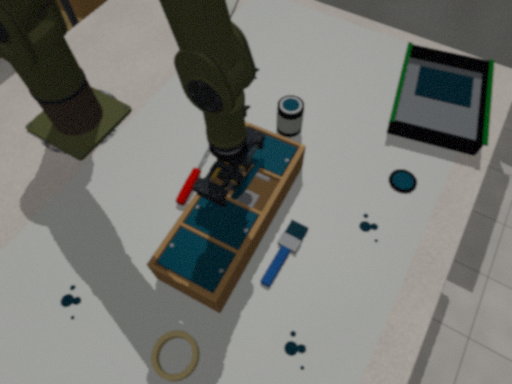

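The picture shows cover 2 open, with the box interior visible around (262,190) and the hand in front of it. I'll back off a little and withdraw.

Emit:
{"name": "move_arm", "arguments": {
  "rows": [
    [-0.008,0,-0.004,0,0],
    [-0.004,0,-0.012,0,0],
    [0,0,-0.02,0,0],
    [0,0,-0.03,0,0],
    [0,0,-0.03,0,0],
    [0,0,-0.035,0,0],
    [-0.02,0.03,-0.02,0,0],
    [-0.02,0.03,0,0,0],
    [-0.02,0.03,0,0,0],
    [-0.02,0.03,0,0,0]
  ]
}}

```text
clock: 8.08
tool_pos: [0.411, -0.1151, 0.3721]
eef_rot: [1.0, 0.029, 0.001, 0.0]
contact_force: [0.2, -0.1, -0.3]
opening: 0.006
finger_force: 0.0
```

Emit:
{"name": "move_arm", "arguments": {
  "rows": [
    [-0.02,0.035,0,0,0],
    [-0.02,0.035,0,0,0],
    [-0.01,0.035,0,0,0],
    [0,0.035,0,0,0],
    [0,0.035,0,0,0],
    [0,0.035,0,0,0],
    [0,0,0,0,0],
    [0,0,0,0,0]
  ]
}}

```text
clock: 8.75
tool_pos: [0.3735, -0.3284, 0.3713]
eef_rot: [1.0, 0.026, 0.0, 0.001]
contact_force: [-0.2, 0.4, -0.2]
opening: 0.005
finger_force: 0.0
```

```bash
python3 - <<'E'
from h import *
s=r.get_state();print(s["tool_pos"],s["contact_force"],s["clock"])
b=snapshot("scene");a=snapshot("top");save(b,"sc2");save(a,"top2")
c=np.array([.5274,.0121]);ex=np.array([np.cos(.058),np.sin(.058)]);ey=np.array([-ex[1],ex[0]])
for s in(a,b):
    P=world(s);q=P[...,:2]-c;x=q@ex;y=q@ey
    hsv=cv2.cvtColor(s["color"],cv2.COLOR_RGB2HSV);t=cv2.inRange(hsv,(85,100,10),(115,255,255))>0
    m=(abs(y)<.035)&(abs(x)<.06)&(P[...,2]>.03)&(P[...,2]<.17)&t
    X,Z=x[m],P[...,2][m];print(m.sum(),X.min(),X.max(),Z.min(),Z.max())
    if m.sum()>20:
        u,sv,v=np.linalg.svd(np.c_[X,Z]-[X.mean(),Z.mean()],full_matrices=False);print("angle",np.degrees(np.arctan2(v[0,1],v[0,0]))%180)
E
```

```text
[ 0.37345076 -0.32842265  0.37131976] [-0.22789794  0.36785283 -0.23153017] 8.75
530 -0.025298517130537396 0.02801309395602548 0.03380488531130754 0.15088631822297294
angle 66.32567348499947
201 -0.01573449501393247 0.028103149697480845 0.06416400005577616 0.14836030525898591
angle 62.828787034106796
```

View pics/sc2.png

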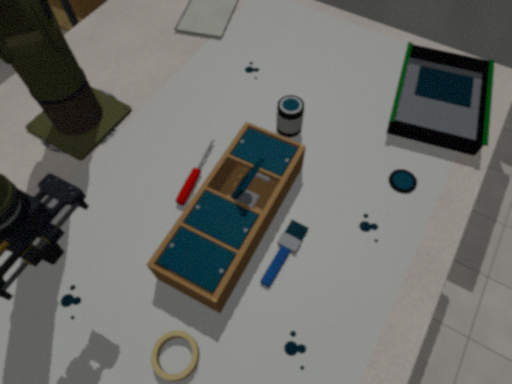

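The hatch at (250,180) stands open by about 65°, the hand is clear and the other items have not moved.

```bash
python3 -c "
from plant import r
print(r.finish_job())"
```

```text
the job is handed in; nothing more can be done
None
```

Cover 2 was the hatch: it is open at about 65° by the depth images, the hand is well clear, the other items were left untouched, and the job is handed in at about 9 s.

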